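Unbolt the glass-store gate and hold it ajar

TASK

Lower the gate's glass sash fully by its wooden handle so that you can reach the bolt behind it. Then take the sagging bolt by its knob, lift it over the bent keeper while drawing it back, and open the sprung gate towards yourself until its free edge stands about 10 cm out. Finish while still holding the gate ajar like that, with the bolt drawn and the sash down, and leave the glasses and the other things standing where they are.

Things in the scene. Friction and masses are not known exactly. Their poses are not given: they have to be found in the camera images.
- pen: low black steel and glass partition, 720 mm long, fixed to the counter, the gate in its middle. Origin on the counter under the gate's middle; x points to the inner side (where the glasses stand), y along the partition to the hinge side (robot's left), z up; yawed up to 17 deg. Posts, 24 mm thick and 225 mm high, at y +146 mm (hinge) and -156 mm (latch).
- gate: the gate leaf, with the sash and bolt it carries: black frame 20 mm thick, 258 mm wide, stiles up to 200 mm above the counter. Origin on the hinge line at counter level; with the gate shut its axes are parallel to the partition's and its free (latch) edge lies at its y = -260 mm.
- gate_swing (a joint): angle of the gate about its upright hinge line, rad: 0 = shut, growing to 1.2 as the free edge swings towards the robot's side (clockwise from above). A closer spring always pulls it shut: 0.2 N m at 0, 0.4 N m at 0.4 rad. At 0.4 rad the free edge stands about 100 mm out.
- gate_hinge (a point): point on the gate's hinge line, 200 mm above the counter, at the partition's (x 0, y +130 mm).
- sash (a joint): height of the glass drop sash in the gate's stiles, m: 0 = fully down (its rail level with the stiles' tops), up to 0.12. It starts raised 70 to 110 mm, in the way of a gripper at the bolt. It stays where it is put (friction): about 3 N moves it down, 10 N up.
- sash_grip (a point): on the sash's pale wooden handle, an upright block in the gate's mid-plane on the sash's top rail, 65 mm from the hinge line: 14 mm thick across the gate, 50 mm long along it, 40 mm tall above the rail. The point is 16 mm below its top, in its middle; 224 mm above the counter when the sash is fully down.
- bolt_draw (a joint): how far the bolt is drawn back along the gate towards the hinge side, m: 0 = fully out, up to 0.048. Unless lifted, its nose catches on the keeper's lip at about 0.006; from about 0.030 on it is clear of keeper and post and the gate can swing. It stays where left; about 1.5 N moves it. It starts at 0 to 0.003.
- bolt_lift (a joint): how far the bolt is lifted in its tall worn guides, m: 0 = sagging by its own weight (about 2 N), up to 0.020. It must be lifted over 9 mm (12 to 17 mm is comfortable) for its nose to pass over the keeper's lip; let go, it drops again.
- bolt_knob (a point): on the axis of the bolt's upright round steel knob, on the gate's inner side: 33 mm from the gate's mid-plane, 205 mm from the hinge line (undrawn). Knob 20 mm wide, topped by a 26 mm flange whose underside is 18 mm above this point; the point is 236 mm above the counter while sagging. Guides 38 mm to its latch side and 92 mm to its hinge side reach 212 mm high. It cannot turn on the gate.
- bolt_nose (a point): middle of the underside of the steel nose at the bolt's outer end (a block 12 mm long along the gate that hangs below the 12 mm rod), 91 mm from the knob's axis towards the latch; 160 mm above the counter when sagging.
- keeper_lip (a point): middle of the top edge of the brass keeper's bent-up lip, 34 mm inside the partition's mid-plane at its y = -150 mm, 169 mm above the counter. The nose hangs behind it (beyond it, seen from the knob), 9 mm below its top. The keeper is open above; its wall between bolt and post (217 mm high) keeps the gate shut while the bolt reaches behind it.
- tumbler_a: clear glass tumbler, 68 mm wide, 110 mm tall, standing inside, behind the partition; origin under its middle. To be left alone.
- tumbler_b: green glass tumbler, 68 mm wide, 110 mm tall, standing inside, behind the partition; origin under its middle. To be left alone.
- tumbler_c: amber glass tumbler, 68 mm wide, 110 mm tall, standing inside, behind the partition; origin under its middle. To be left alone.
- goblet: stemmed wine glass, 68 mm wide, 165 mm tall, standing inside, behind the partition; origin under its middle. To be left alone.
- carafe: glass carafe with a cork, 72 mm wide, 190 mm tall, standing inside, behind the partition; origin under its middle. To be left alone.
- jar: terracotta jar with a wooden lid, 76 mm wide, 110 mm tall, on the robot's side of the partition, to the right; origin under its middle. To be left alone.
- bowl: white bowl, 120 mm wide, 55 mm tall, on the robot's side of the partition, to the left; origin under its middle. To be left alone.

How it is judged:
On the way, in this order (a step that is already met when the one before it is completed fails the run):
1. the sash is fully down while the gate is still shut (value of joint sash below 0.01 m and value of joint gate_swing below 0.06 rad), for 0.2 s.
2. the bolt is drawn clear of the keeper (value of joint bolt_draw above 0.03 m), for 0.1 s.
3. the gate is ajar, held by the fingers (value of joint gate_swing above 0.22 rad and contact force between the fingers and gate above 0.5 N), for 0.2 s.
At the end, for the whole second after the job is handed in: The fingers hold the gate (or the bolt on it; at least 0.5 N) still and ajar by 0.22 to 0.58 rad (its free edge about 6 to 15 cm out) against its closer spring, with the bolt drawn back at least 28 mm and the sash down to within 12 mm (all of step 3 and value of joint gate_swing below 0.58 rad and velocity of joint gate_swing between -0.06 and 0.06 rad/s and value of joint bolt_draw above 0.028 m and value of joint sash below 0.012 m); the arm keeps its last pose, push and grip.
It fails at once if a tumbler is shifted by more than 30 mm or tipped over (distance of any of tumbler_a, tumbler_b, tumbler_c from where it was at the start of the episode above 0.03 m or angle between any of tumbler_a, tumbler_b, tumbler_c's own z axis and vertical above 0.5 rad).
It fails at once if the wine glass or the carafe is shifted by more than 30 mm or tipped over (distance of any of goblet, carafe from where it was at the start of the episode above 0.03 m or angle between any of goblet, carafe's own z axis and vertical above 0.5 rad).
It fails at once if the jar or the bowl is shifted by more than 30 mm or tipped over (distance of any of jar, bowl from where it was at the start of the episode above 0.03 m or angle between any of jar, bowl's own z axis and vertical above 0.5 rad).
It also fails if it takes over 48 s, if anything falls off the work surface, if the arm or the gripper's body presses on something with over 40 N, if the wrist force passes 120 N, or if a joint passes its speed limit or range.

ROBOT

A 7-joint arm with a two-finger parallel gripper is mounted at the origin on the work surface. World frame = base frame: x ahead of the robot, y to its left, z up, the work surface at z = 0. Lengths are in m, angles in rad, forces in N, time in s.
With the tool pointing down it reaches from about 0.425 to 0.925 m from the base axis. Payload 6.8 kg.
Tool frame: the origin (TCP) lies on the centre line of the jaws, within the pads' length; the fingertips stand ahead of it and the grasp point (between the pads) lies 11 mm behind it (r.tcp_to_tips is the z of the fingertips in the tool frame, in m); z points along the fingers, y is the line along which they close (so a half turn about z gives the same grasp; the last joint's range is limited). The gripper opens to 85 mm and grips with 20 to 120 N. Pads are 22 mm wide; open, the fingers measure 114 mm over their backs; the gripper's body (76 mm by 85 mm) begins 54 mm behind the grasp point. The pads swing forward as they close: fully open they stand 13 mm farther back than shut.
Start: joints at [1.013, 0.477, 0.022, 1.555, -0.011, 1.109, -0.083], TCP at [0.293, -0.608, 0.239] pointing down, gripper open.
Joint ranges: [-2.96, 2.96], [-0.34, 2.1], [-1.41, 1.46], [0.24, 2.44], [-1.37, 4.51], [0.17, 1.92], [-2.96, 2.96]. Speed limits (rad/s): [2.39, 2.39, 3.14, 3.14, 3.14, 3.14, 3.14].

INTERFACE

Orientations are given as a rotation vector (axis times angle).
In Python, from bench import r, optics gives the robot as it stands.
- The arm moves only by the shell command python3 -m creep 'ROWS' [FORCE]. ROWS is a JSON object whose one key "rows" holds a list of rows, each a list of 7 numbers: the shift along the tool's x, y, z in units of 25 mm (1.0 is 25 mm), then the turn, a rotation vector about the tool's x, y, z in units of 8 degrees (1.0 is 8 degrees), then the finger opening in mm, from 0 to 85.4. A call has 1 to 10 rows; each row is the pose to reach, as a shift and turn from the pose commanded when the call began, along the tool's axes at that moment; what a row does not reach only later rows make up. A row lasts 1/8 s, in which the tool goes at most 62.5 mm and 10.7 degrees, less where a joint would pass 70% of its speed; a pose out of reach is approached as far as the arm can. A call with a gripper value outside its range is refused whole. The fingers move at their own pace and stop on an object; FORCE is the grip in N (left out, the last holds). Time passes only in rows, so rows that repeat a pose let the fingers close. It gives the time, the measured TCP pose, the force, the opening and the grip force at its end, in the units of the state.
- r.get_obs(): the state, without advancing time (a new reading comes with each control period).
- optics.grab_frame(name): name is "scene" or "side" or "wrist"; returns a dict with "color" (400x640x3 uint8, blue, green, red), "K" (3x3 intrinsics, pixels), "R" (3x3) and "t" (3): a world point X has camera coordinates R X + t. Camera axes: x right, y down, z forward; pixel columns grow to the right and rows downward; lengths in m; the calibration is good to about 2 mm. A picture is of the moment at which its call begins. There is no depth.
- r.hand_in(): hands the job in; it is judged then, once.
The state is a dict: "clock": time; "joints": joint angles; "qvel": joint speeds; "tau": joint torques, N m; "tcp_pos": TCP position; "orientation": TCP orientation; "contact_force": force on the tool from outside, world axes, zero at the start; "moment": the same for the moment, N m; "grip_width": finger opening in m; "gripper_force": force on a finger pad.
Only numpy, scipy, OpenCV 4.12 (cv2) and the standard library are available. Lean on these libraries where they do the work, as an engineer would, in place of code of your own. Each camera call takes 0.05 s, during which the arm holds its last target. There are 200 camera calls.

## Working session

There is one attempt and no reset: what is moved stays moved. The work goes in short steps, Python scripts to look and compute and a shell command to move; the robot and the scene stay as the last step left them, time stands still between calls to the robot, and variables do not carry over. Pictures are saved under pics/ and viewed, at most 10 in all, crops included, and the job is handed in when it is done.

```bash
mkdir -p pics; ls; python3 - <<'E'
from bench import r, optics
import cv2,pickle
print(r.get_obs(), r.tcp_to_tips)
for n in("scene","side"):
    f=optics.grab_frame(n); pickle.dump(f,open(f"{n}0.pkl","wb")); cv2.imwrite(f"pics/{n}0.png",f["color"])
    print(n,f["K"].tolist(),f["R"].tolist(),f["t"].tolist())
E
```

```text
pics
{'clock': 0.0, 'joints': array([ 1.0128805 ,  0.47780766,  0.02233981,  1.55647025, -0.01150434,
        1.10929901, -0.08311124]), 'qvel': array([ 0.00101991,  0.00201149,  0.0009147 , -0.00114307, -0.00030014,
        0.00049082,  0.00198859]), 'tau': array([-1.47097489e-03, -5.96463418e+01,  1.60739534e+00, -2.81204081e+01,
        1.25387518e-02,  9.51814174e-03, -1.91190372e-05]), 'tcp_pos': array([ 0.2932216 , -0.60733194,  0.2383127 ]), 'orientation': array([-3.06073773e+00, -7.00244014e-01,  8.54454554e-04]), 'contact_force': array([-0.49054297, -0.58191691, -1.05691808]), 'moment': array([-0.01422941, -0.00717996, -0.02857427]), 'gripper_force': 0.0, 'grip_width': 0.0855435395547404} 0.008
scene [[426.2626373507983, 0.0, 316.10826551834566], [0.0, 426.2626373507983, 199.88337918518337], [0.0, 0.0, 1.0]] [[0.06457679872741671, 0.9978745201359173, -0.00873379239686585], [0.7578786121871934, -0.054735512115170894, -0.6500954029238356], [-0.6491916868347384, 0.035361925527363676, -0.7598024006066736]] [-0.0864085967160707, -0.3346892203956175, 1.4838816576372873]
side [[389.8347119882696, 0.0, 318.56117133921487], [0.0, 389.8347119882696, 197.69866142186305], [0.0, 0.0, 1.0]] [[0.9147486774547651, -0.4035865343946314, -0.01878207523383588], [-0.2759818532503098, -0.5902228372261074, -0.7585980616197809], [0.29507435295410356, 0.6991100855173634, -0.651288119465281]] [-0.53431923137474, 0.3186559673629683, 0.8347653021472942]
```

View pics/scene0.png

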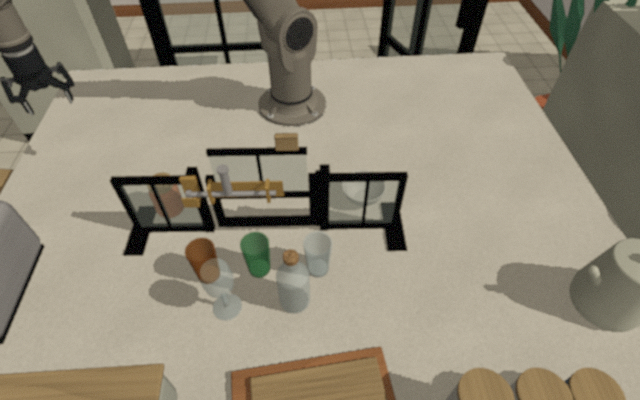

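View pics/side0.png

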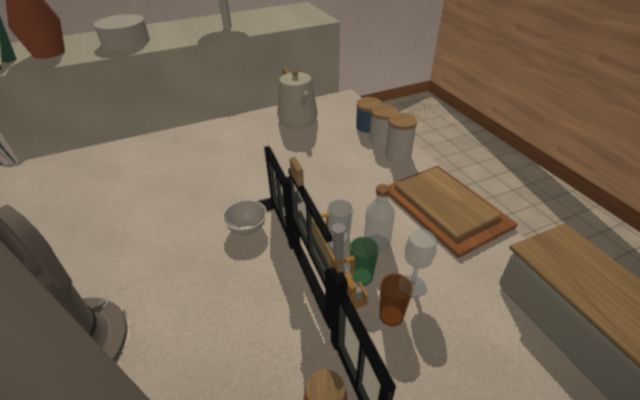

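The scene view shows the robot at the top, with the gate in the middle: sash handle at about (287,142), knob at about (224,180), keeper at about (188,190). The side view shows the handle at about (296,170) and the knob at about (338,240). I'll enlarge both.

```bash
python3 - <<'E'
import cv2
a=cv2.imread("pics/scene0.png")[125:265,100:420]; cv2.imwrite("pics/sc.png",cv2.resize(a,None,fx=2.5,fy=2.5,interpolation=cv2.INTER_CUBIC))
a=cv2.imread("pics/side0.png")[140:320,215:415]; cv2.imwrite("pics/sd.png",cv2.resize(a,None,fx=3.3,fy=3.3,interpolation=cv2.INTER_CUBIC))
E
```

```text
(no output)
```

View pics/sc.png

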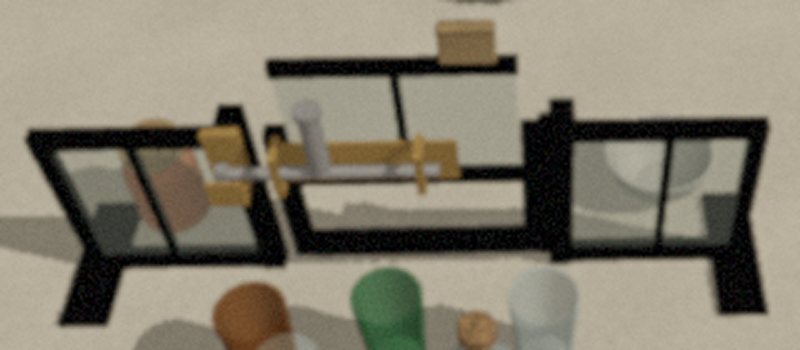

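View pics/sd.png

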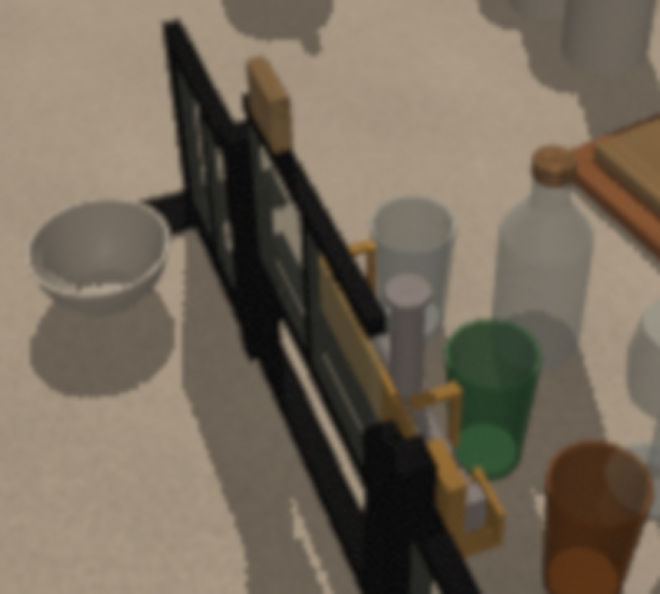

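```bash
cat >h.py <<'E'
import pickle,numpy as np
C={n:pickle.load(open(f"{n}0.pkl","rb")) for n in("scene","side")}
def proj(n,X):
    f=C[n]; c=f["R"]@X+f["t"]; p=f["K"]@c; return p[:2]/p[2]
def w(p,l): # pen-frame local -> world
    c,s=np.cos(p[2]),np.sin(p[2]); return np.array([p[0]+c*l[0]-s*l[1],p[1]+s*l[0]+c*l[1],l[2]])
E
python3 - <<'E'
from h import *
from scipy.optimize import least_squares as L
sc=lambda u,v:np.array([u/2.5+100,v/2.5+125]); sd=lambda u,v:np.array([u/3.3+215,v/3.3+140])
M=[("hand","scene",sc(466,28)),("hand","side",sd(270,80)),("knob","scene",sc(306,106)),("knob","side",sd(407,290)),
("pl","scene",sc(231,111)),("pl","side",sd(382,432)),("ph","scene",sc(562,104)),("ph","side",sd(238,132))]
def loc(p): return dict(hand=(0,.065,.24+p[3]),knob=(.033,-.075+p[5],p[4]),pl=(0,-.156,.225),ph=(0,.146,.225))
def res(p): l=loc(p); return np.concatenate([proj(n,w(p,l[k]))-m for k,n,m in M])
o=L(res,[.6,0,0,.09,.26,0],loss="soft_l1"); print(o.x.round(4)); print(res(o.x).round(1).reshape(-1,4))
# direct triangulation
for a in("hand","knob","pl","ph"):
    q=L(lambda X:np.concatenate([proj(n,X)-m for k,n,m in M if k==a]),[.6,0,.25]); print(a,q.x.round(4),q.cost.round(1))
E
```

```text
[ 0.5337 -0.0712 -0.0605  0.0778  0.2591 -0.0024]
[[ 0.7 -0.  -1.2  0. ]
 [-0.5  0.4 -0.7 -0.2]
 [-0.5 -1.   6.4  5. ]
 [ 0.6  0.6  0.1 -2.1]]
hand [ 0.5392 -0.008   0.3188] 0.0
knob [ 0.5624 -0.1505  0.2592] 0.4
pl [ 0.5208 -0.2193  0.227 ] 13.7
ph [0.5399 0.0724 0.2226] 0.5
```

```bash
cat >>h.py <<'E'
from scipy.spatial.transform import Rotation as R
P=[.5337,-.0712,-.0605]
HAND=(0,.065); 
def rows(l,yaw=0):
    """pen-frame tcp (x,y,z) and extra world yaw -> row numbers from the current measured pose; y_tool along pen x"""
    from bench import r
    o=r.get_obs(); R0=R.from_rotvec(o["orientation"]); a=P[2]+yaw
    R1=R.from_matrix(np.array([[-np.sin(a),np.cos(a),0],[np.cos(a),np.sin(a),0],[0,0,-1.]]))
    d=R0.inv().apply(w(P,l)-o["tcp_pos"])/.025; t=(R0.inv()*R1).as_rotvec(degrees=True)/8
    return np.r_[d,t].round(2)
E
python3 -c "
from h import *
print(rows((0,.065,.40)))"
```

```text
[ 1.926e+01 -1.741e+01 -6.440e+00 -1.000e-02 -1.000e-02 -7.600e+00]
```

```bash
python3 -m creep '{"rows":[[0,0,-2.4,0,0,0,85],[0,0,-4.8,0,0,0,85],[0,0,-6.5,0,0,-1,85],[2,-1.5,-6.5,0,0,-2,85],[4,-3,-6.5,0,0,-3,85],[6,-4.5,-6.5,0,0,-4,60],[7.5,-6.5,-6.5,0,0,-5,60],[9,-8.5,-6.5,0,0,-6,60],[10.5,-10.3,-6.5,0,0,-7,60],[12,-12,-6.5,0,0,-7.6,60]]}' 30; python3 -c "
from h import *
print(rows((0,.065,.40)))"
```

```text
clock: 1.35
tcp_pos: [0.4331, -0.2052, 0.4016]
orientation: [-2.283, -2.158, 0.001]
contact_force: [0.1, -0.2, 0.3]
grip_width: 0.06
gripper_force: 0.0
[ 8.18  3.73  0.06 -0.    0.    0.03]
```

```bash
python3 -m creep '{"rows":[[2.2,1,0,0,0,0,60],[4.4,2,0,0,0,0,60],[6.4,3,0,0,0,0,60],[8.2,3.7,0,0,0,0,60],[8.2,3.7,0,0,0,0,60],[8.2,3.7,0,0,0,0,60]]}'; python3 - <<'E'
from h import *
from bench import optics
import cv2
print(rows((0,.065,.40)))
f=optics.grab_frame("wrist"); cv2.imwrite("pics/w1.png",f["color"]); pickle.dump(f,open("wrist1.pkl","wb"))
C["wrist"]=f
for l in((0,.065,.318),(0,.04,.318),(0,.09,.318),(.033,-.077,.259),(0,.146,.225),(0,-.156,.225)): print(l,proj("wrist",w(P,l)).round(0))
E
```

```text
clock: 2.1
tcp_pos: [0.5375, -0.0089, 0.4013]
orientation: [-2.287, -2.153, 0.002]
contact_force: [-0.6, -0.4, 0.1]
grip_width: 0.0601
gripper_force: 0.0
[ 0.1  -0.    0.05 -0.01  0.    0.  ]
(0, 0.065, 0.318) [319. 207.]
(0, 0.04, 0.318) [319. 240.]
(0, 0.09, 0.318) [319. 172.]
(0.033, -0.077, 0.259) [352. 322.]
(0, 0.146, 0.225) [319.  86.]
(0, -0.156, 0.225) [318. 360.]
```

View pics/w1.png

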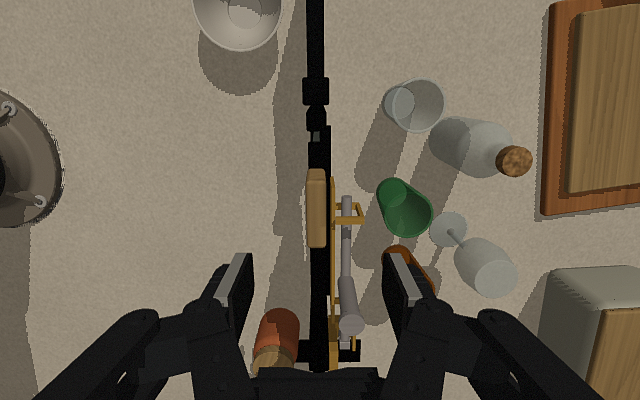

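The wrist view shows the handle at columns 306–327 and rows 170–247, and the knob at (350,322). Both are within about 2 mm of the prediction. Next I'll descend and grip.

```bash
sed -i 's/P=\[.5337/P=[.5320/' h.py; python3 -m creep '{"rows":[[0,-0.05,1.5,0,0,0,60],[0,-0.05,3,0,0,0,60],[0,-0.05,4.4,0,0,0,60],[0,-0.05,4.4,0,0,0,60],[0,-0.05,4.4,0,0,0,8],[0,-0.05,4.4,0,0,0,8],[0,-0.05,4.4,0,0,0,8],[0,-0.05,4.4,0,0,0,8],[0,-0.05,4.4,0,0,0,8]]}' 40;python3 -c "
from h import *
print(rows((0,.065,.213)))"
```

```text
clock: 3.28
tcp_pos: [0.5364, -0.0081, 0.2921]
orientation: [2.286, 2.154, -0.001]
contact_force: [-3.7, -0.2, 2.3]
grip_width: 0.0136
gripper_force: 41.4
[ 0.07 -0.02  3.16 -0.    0.    0.01]
```

```bash
python3 -m creep '{"rows":[[0,0,0.6,0,0,0,8],[0,0,1.2,0,0,0,8],[0,0,1.8,0,0,0,8],[0,0,2.3,0,0,0,8],[0,0,2.7,0,0,0,8],[0,0,3,0,0,0,8],[0,0,3.15,0,0,0,8],[0,0,3.15,0,0,0,8]]}'
```

```text
clock: 4.28
tcp_pos: [0.5363, -0.0081, 0.2122]
orientation: [-2.286, -2.154, 0.001]
contact_force: [-1.1, 1.3, -6.6]
grip_width: 0.0135
gripper_force: 40.0
```

```bash
python3 -m creep '{"rows":[[0,0,0.1,0,0,0,8],[0,0,0.2,0,0,0,8],[0,0,0.2,0,0,0,8]]}'
```

```text
clock: 4.65
tcp_pos: [0.5364, -0.0082, 0.2095]
orientation: [2.286, 2.154, -0.001]
contact_force: [-8.8, -1.9, 12.2]
grip_width: 0.0136
gripper_force: 43.2
```

```bash
python3 -m creep '{"rows":[[0,0,0.12,0,0,0,8],[0,0,0.12,0,0,0,8],[0,0,0,0,0,0,8],[0,0,-0.1,0,0,0,30],[0,0,-0.1,0,0,0,50],[0,0,-0.1,0,0,0,60],[0,0,-1,0,0,0,60],[0,0,-2.5,0,0,0,60]]}'; python3 - <<'E'
from h import *
from bench import optics
import cv2
C["scene"]=f=optics.grab_frame("scene"); a=f["color"][125:265,100:420]; cv2.imwrite("pics/sc2.png",cv2.resize(a,None,fx=2.5,fy=2.5,interpolation=cv2.INTER_CUBIC))
for l in((0,.065,.24),(.033,-.077,.259)): print((proj("scene",w(P,l))-[100,125])*2.5)
print(rows((.033,-.077,.265)))
E
```

```text
clock: 5.65
tcp_pos: [0.5359, -0.0082, 0.2699]
orientation: [-2.285, -2.152, 0.003]
contact_force: [1.3, -0.3, 0.7]
grip_width: 0.0597
gripper_force: 0.0
[472.97966839  93.09704848]
[305.53289967 105.69478595]
[-5.64  1.19  0.44  0.04 -0.01  0.01]
```

View pics/sc2.png

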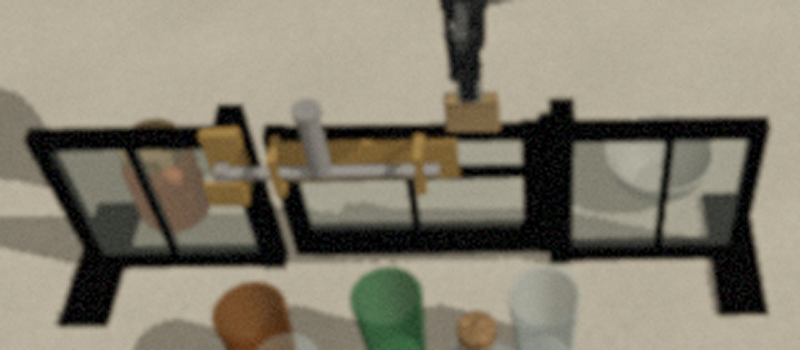

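The sash is down: its rail is level with the stile tops and the handle top is near crop position (472,95). The knob is at crop position (306,107), as predicted. Moving to the knob.

```bash
python3 -m creep '{"rows":[[0,0,-1,0,0,0,60],[-1.5,0.3,-2,0,0,0,60],[-3.5,0.8,-2,0,0,0,60],[-5.6,1.2,-2,0,0,0,60],[-5.6,1.2,-2,0,0,0,56],[-5.6,1.2,-2,0,0,0,56]]}'; python3 - <<'E'
from h import *
from bench import optics
import cv2
print(rows((.033,-.077,.225)))
C["wrist"]=f=optics.grab_frame("wrist"); cv2.imwrite("pics/w2.png",f["color"])
for l in((.033,-.077,.259),): print(proj("wrist",w(P,l)))
E
```

```text
clock: 6.45
tcp_pos: [0.5583, -0.149, 0.3202]
orientation: [-2.286, -2.154, -0.001]
contact_force: [1.2, 0.9, 0.5]
grip_width: 0.056
gripper_force: 0.0
[-0.04  0.08  3.81 -0.   -0.01  0.01]
[322.32720505 223.83441239]
```

View pics/w2.png

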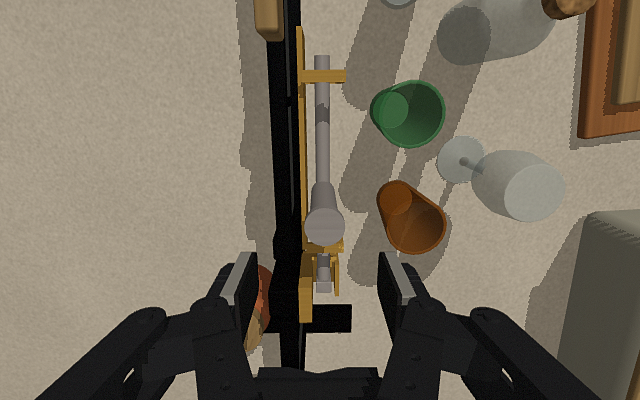

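The knob top is at (324,225), about 1.5 mm farther inward than predicted, and it sits between the open fingers. I'll descend and close on it.

```bash
python3 -m creep '{"rows":[[0,0.14,1.3,0,0,0,56],[0,0.14,2.6,0,0,0,56],[0,0.14,3.8,0,0,0,56],[0,0.14,3.8,0,0,0,56],[0,0.14,3.8,0,0,0,10],[0,0.14,3.8,0,0,0,10],[0,0.14,3.8,0,0,0,10],[0,0.14,3.8,0,0,0,10],[0,0.14,3.8,0,0,0,10]]}' 60
```

```text
clock: 7.62
tcp_pos: [0.5627, -0.1498, 0.2271]
orientation: [2.285, 2.152, 0.003]
contact_force: [-0.7, 1.6, 6.3]
grip_width: 0.0224
gripper_force: 58.2
```

```bash
python3 -m creep '{"rows":[[0,0,-0.2,0,0,0,10],[0,0,-0.4,0,0,0,10],[0,0,-0.56,0,0,0,10],[0,0,-0.56,0,0,0,10]]}'; python3 - <<'E'
from h import *
from bench import optics
import cv2
f=optics.grab_frame("scene"); a=f["color"][145:225,160:280]; cv2.imwrite("pics/sc3.png",cv2.resize(a,None,fx=6,fy=6,interpolation=cv2.INTER_CUBIC))
E
```

```text
clock: 8.12
tcp_pos: [0.5618, -0.1497, 0.2398]
orientation: [2.287, 2.154, 0.001]
contact_force: [1.2, 1.5, -1.1]
grip_width: 0.022
gripper_force: 59.5
```

View pics/sc3.png

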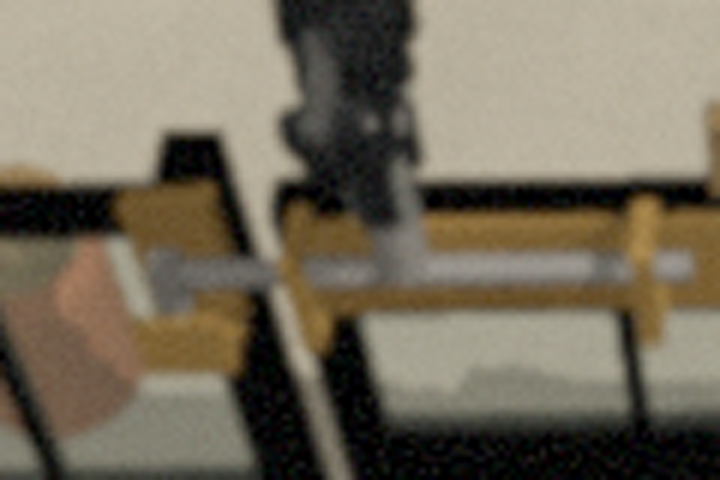

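The bolt has risen: the nose block at crop position (165,280) now stands higher and the force is small. Drawing it back 38 mm.

```bash
python3 -m creep '{"rows":[[0.3,0,-0.06,0,0,0,10],[0.6,0,-0.06,0,0,0,10],[0.9,0,-0.06,0,0,0,10],[1.2,0,-0.06,0,0,0,10],[1.5,0,-0.06,0,0,0,10],[1.6,0,-0.06,0,0,0,10],[1.6,0,-0.06,0,0,0,10]]}'; python3 - <<'E'
from h import *
from bench import optics
import cv2
f=optics.grab_frame("scene"); a=f["color"][145:225,160:280]; cv2.imwrite("pics/sc4.png",cv2.resize(a,None,fx=6,fy=6,interpolation=cv2.INTER_CUBIC))
from bench import r
o=r.get_obs(); p=o["tcp_pos"]; x0=R.from_euler('z',-P[2]).apply(p-w(P,(0,0,0)))
print(x0)
for th in(.1,.2,.3,.4):
    q=R.from_euler('z',-th).apply(x0-[0,.13,0])+[0,.13,0]; print(th,rows(q,-th))
E
```

```text
clock: 9.05
tcp_pos: [0.5641, -0.1091, 0.241]
orientation: [-2.286, -2.154, -0.001]
contact_force: [1.5, 1.0, -1.2]
grip_width: 0.0223
gripper_force: 59.5
[ 0.03429042 -0.03605158  0.24104569]
0.1 [-0.1  -0.67 -0.   -0.   -0.01  0.72]
0.2 [-0.14 -1.35 -0.   -0.   -0.01  1.44]
0.3 [-0.11 -2.02  0.   -0.   -0.01  2.16]
0.4 [-0.01 -2.69  0.   -0.   -0.01  2.87]
```

View pics/sc4.png

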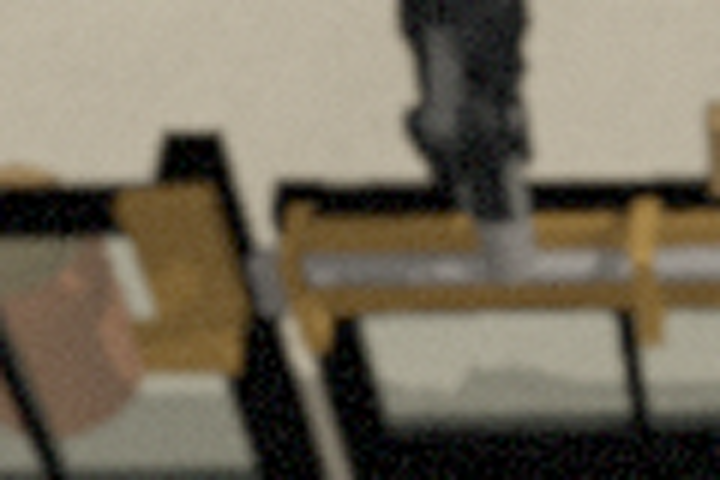

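The nose is now clear of the keeper, just left of the latch guide at crop position (262,280). Next I'll swing the gate along its arc.

```bash
python3 -m creep '{"rows":[[-0.06,-0.34,0,0,0,0.36,10],[-0.1,-0.67,0,0,0,0.72,10],[-0.12,-1.01,0,0,0,1.08,10],[-0.14,-1.35,0,0,0,1.44,10],[-0.14,-1.35,0,0,0,1.44,10]]}'
```

```text
clock: 9.72
tcp_pos: [0.5299, -0.1114, 0.2412]
orientation: [2.491, 1.914, 0.0]
contact_force: [2.1, 0.7, -1.7]
grip_width: 0.0223
gripper_force: 59.5
```

```bash
python3 -m creep '{"rows":[[-0.06,-0.34,0,0,0,0.36,10],[-0.1,-0.67,0,0,0,0.72,10],[-0.12,-1.01,0,0,0,1.08,10],[-0.14,-1.35,0,0,0,1.44,10],[-0.14,-1.35,0,0,0,1.44,10],[-0.14,-1.35,0,0,0,1.44,10],[-0.14,-1.35,0,0,0,1.44,10],[-0.14,-1.35,0,0,0,1.44,10]]}'; python3 - <<'E'
from bench import r,optics
import cv2
f=optics.grab_frame("scene"); a=f["color"][125:265,100:420]; cv2.imwrite("pics/sc5.png",cv2.resize(a,None,fx=2.5,fy=2.5,interpolation=cv2.INTER_CUBIC)); print(abs(r.get_obs()["qvel"]).max())
E
```

```text
clock: 10.72
tcp_pos: [0.497, -0.1062, 0.2411]
orientation: [2.671, 1.654, 0.001]
contact_force: [3.1, 0.2, -1.8]
grip_width: 0.0223
gripper_force: 59.5
0.002342119300169651
```

View pics/sc5.png

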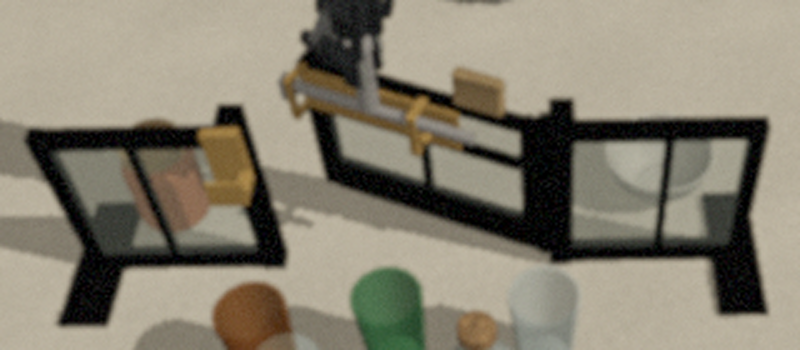

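The gate stands ajar at about 0.4 rad, with its free edge at crop position (290,90). The knob is held, the bolt drawn, the sash down and nothing else has moved.

```bash
python3 -c "
from bench import r
print(r.hand_in())"
```

```text
the job is handed in; nothing more can be done
None
```

The job is handed in, though no verdict came back: the sash is down, the bolt drawn about 40 mm, and the gripper is holding the gate by the bolt knob at about 0.4 rad, with the glasses and other things left alone.

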